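# File the blue slide box upright in the school laboratory

## Task

Stand the blue slide box, now lying flat on the bench, upright on one of its short narrow edges, centred on the yellow mark of the white filing board, squared up with the board just like the grey box already standing there (label to the front or the back, either end up). Leave it standing by itself, and do not disturb the grey box or the orange one.

Things in the scene. Friction and masses are not known exactly. Their poses are not given: they have to be found in the camera images.
- blue_box: Blue closed plastic slide box, rigid, 90 x 64 x 30 mm, about 0.15 kg. Origin at its centre; x along the 90 mm length, y along the 64 mm width, z through the 30 mm thickness, out of the lid with its blank white label. Starts flat on the bench, label up, origin 15 mm above it. Standing: 90 mm tall, x vertical, foot 64 x 30 mm. May be held by its two long narrow sides, 64 mm apart.
- place (a point): Centre of the yellow mark, a flat 32 x 66 mm rectangle on top of the white filing board (fixed, rimless, 130 x 270 mm, 6 mm thick), 6 mm above the bench. The mark lies 65 mm off the board's centre along its length. x across the board: the standing box's 30 mm thickness goes along it; y along the board, towards the grey box: the 64 mm width goes along it; z up.
- grey_box: Bystander: grey box of the same shape, size, origin and axes as the blue one. It stands loose and upright on the board, x vertical, 90 mm tall, its centre 130 mm from the yellow mark along the board, so that 66 mm stay free between the two boxes.
- orange_box: Bystander: orange box of the same shape, size, origin and axes as the blue one. It lies flat on the bench, label up, beside the blue one.
Not all that is in view belongs to the job. Of the things that look like the blue_box, take the one that is nearest to the robot's base at the start.

How it is judged:
By the outcome, as a careful person would: the job done as asked, in the order asked, and still so for the second after the job is handed in, with the robot touching nothing.
It also fails if it takes over 40 s, if anything falls off the work surface, if the arm or the gripper's body presses on something with over 40 N, if the wrist force passes 120 N, or if a joint passes its speed limit or range.

## Robot

A 6-joint arm with a two-finger parallel gripper is mounted at the origin on the work surface. World frame = base frame: x ahead of the robot, y to its left, z up, the work surface at z = 0. Lengths are in mm, angles in rad, forces in N, time in s.
With the tool pointing down it reaches from about 350 to 875 mm from the base axis. Payload 4.2 kg.
Tool frame: the origin (TCP) lies midway between the tips of the shut fingers; the grasp point (between the pads) lies 19 mm behind it; z points along the fingers, y is the line along which they close (so a half turn about z gives the same grasp; the last joint's range is limited). The gripper opens to 87 mm and grips with 3 to 60 N. Pads are 19 mm wide; open, the fingers measure 117 mm over their backs; the gripper's body (75 mm by 190 mm) begins 51 mm behind the grasp point.
Start: joints at [-1.071, 0.385, 0.008, 0, -1.194, -0.259], TCP at [149.067, -606.942, 222.55] pointing down, gripper open.
Joint ranges: [-3.14, 3.14], [-1.21, 2.06], [-1.07, 1.41], [-3.16, 2.05], [-2.99, -0.16], [-3.1, 3.1]. Speed limits (rad/s): [2.79, 2.79, 3.14, 3.14, 3.14, 3.14].

## Interface

Orientations are given as a unit quaternion [x, y, z, w].
In Python, from bench import arm gives the robot as it stands.
- The arm moves only by the tool move_arm, never from a script. Its argument "commands" is a list that holds one entry, the list of rows, each a list of 5 numbers: the shift along the world's x, y, z as a fraction of full scale, then the turn about the world's z as a fraction of full scale, then the opening, from 0 (shut) to 1 (fully open). In form: [[[x, y, z, spin, grip], ...]]. A call has 1 to 5 rows; each row shifts and turns the commanded pose from where the row before left it; what a row does not reach is not made up. Full scale, the value 1, is 0.2 m for a shift and 180 degrees for a turn. A row lasts 1/12 s, in which the tool goes at most 41.7 mm and 7.16 degrees, less where a joint would pass 70% of its speed; a pose out of reach is approached as far as the arm can. A call with a number of a shift or a turn outside -1 to 1 is refused whole. A call with a gripper value outside its range is refused whole. The fingers move at their own pace and stop on an object; "grip_force" is the grip in N (left out, the last holds). Time passes only in rows, so rows that do not move let the fingers close. It gives the time, the measured TCP pose, the force, the opening and the grip force at its end, in the units of the state.
- arm.get_obs(): the state, without advancing time (a new reading comes with each control period).
- arm.snapshot(name): name is "side" or "top"; returns a dict with "color" (420x560x3 uint8, red, green, blue), "camera_matrix" (3x3 intrinsics, pixels), "D" ([k1, k2, p1, p2, k3] as OpenCV has them; the pictures are not rectified), "R" (3x3) and "t" (3): a world point X has camera coordinates R X + t. Camera axes: x right, y down, z forward; pixel columns grow to the right and rows downward; lengths in mm; the calibration is good to about 2 mm. A picture is of the moment at which its call begins. There is no depth.
- arm.finish_job(): hands the job in; it is judged then, once.
The state is a dict: "clock": time; "q": joint angles; "qvel": joint speeds; "joint_torque": joint torques, N m; "tool_pos": TCP position; "orientation": TCP orientation; "ft_force": force on the tool from outside, world axes, zero at the start; "wrist_torque": the same for the moment, N m; "gripper_width": finger opening in mm; "finger_force": force on a finger pad.
Only numpy, scipy, OpenCV 4.12 (cv2) and the standard library are available. Lean on these libraries where they do the work, as an engineer would, in place of code of your own. Each camera call takes 0.05 s, during which the arm holds its last target. There are 200 camera calls.

## Working session

There is one attempt and no reset: what is moved stays moved. The work goes in short steps, Python scripts to look and compute and a tool call to move; the robot and the scene stay as the last step left them, time stands still between calls to the robot, and variables do not carry over. Pictures are saved under pics/ and viewed, at most 10 in all, crops included, and the job is handed in when it is done.

Besides the shell and the picture viewer there is one more tool, called after "Request:" as name(argument=value, ...) on one line, values as JSON. move_arm: Moves the arm, as the interface text tells. Shift numbers are shares of 0.2 m and turn numbers shares of 180 degrees, none past 1 either way. Its arguments: {"type":"object","properties":{"commands":{"type":"array"},"grip_force":{"type":"number"}},"required":["commands"]}

```bash
mkdir -p pics; cat > h.py <<'E'
import numpy as np, cv2
from bench import arm
def snap(n,f):
    s=arm.snapshot(n); cv2.imwrite(f,cv2.cvtColor(s["color"],cv2.COLOR_RGB2BGR)); np.savez(f+'.npz',**{k:np.array(v) for k,v in s.items()}); return s
def unproj(s,px,z):
    K,D,R,t=[np.array(s[k],float) for k in("camera_matrix","D","R","t")]
    u=cv2.undistortPoints(np.array(px,float).reshape(-1,1,2),K,D).reshape(-1,2)
    d=np.c_[u,np.ones(len(u))]@R; o=-R.T@t
    return o+d*((np.atleast_1d(z)-o[2])/d[:,2])[:,None]
def proj(s,X):
    K,D,R,t=[np.array(s[k],float) for k in("camera_matrix","D","R","t")]
    return cv2.projectPoints(np.array(X,float).reshape(-1,1,3),cv2.Rodrigues(R)[0],t.reshape(3),K,D)[0].reshape(-1,2)
E
python3 - <<'E'
from h import *
a=snap("top","pics/t0.png")["color"];b=snap("side","pics/s0.png")["color"]
for n in("t0","s0"):
    i=cv2.imread(f"pics/{n}.png"); cv2.imwrite(f"pics/{n}b.png",cv2.resize(i,(800,600),interpolation=cv2.INTER_CUBIC))
print(arm.get_obs())
E
```

```text
{'clock': 0.1, 'q': array([-1.07143478e+00,  3.85442818e-01,  6.76664338e-03, -4.41947520e-04,
       -1.19398281e+00, -2.58613000e-01]), 'qvel': array([-0.00033235, -0.00163036,  0.00376399,  0.00271232, -0.00023761,
       -0.00156421]), 'joint_torque': array([-4.60107494e-04, -3.91687810e+01,  1.87936109e+01,  4.23191652e+00,
        1.35089300e-02, -6.68927510e-05]), 'tool_pos': array([ 148.91764122, -606.44866342,  221.59181502]), 'orientation': array([-1.20002815e-01,  9.92773093e-01,  9.41231687e-04, -1.53752158e-04]), 'ft_force': array([ 0.23369894, -0.42328793, -0.16709234]), 'wrist_torque': array([-0.02497091, -0.05178521,  0.01189839]), 'finger_force': 0.0, 'gripper_width': 86.85025291889129}
```

View pics/t0b.png

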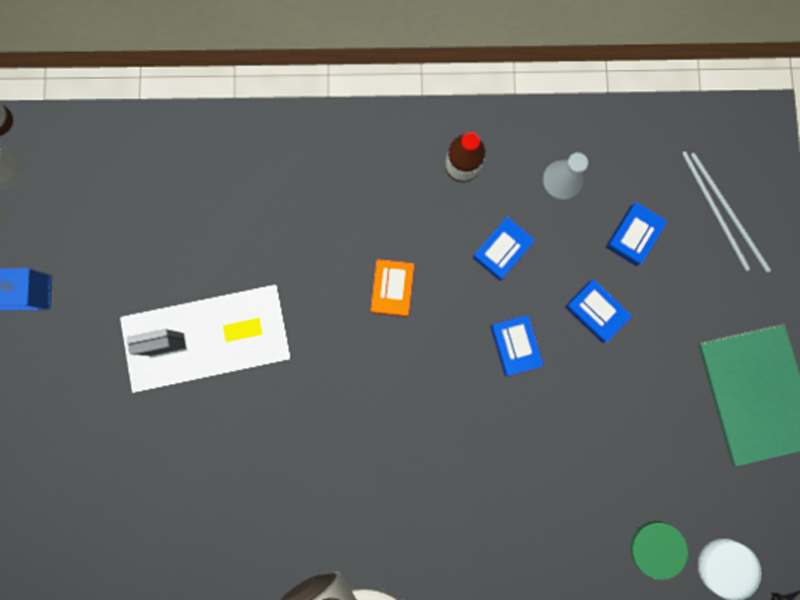

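View pics/s0b.png

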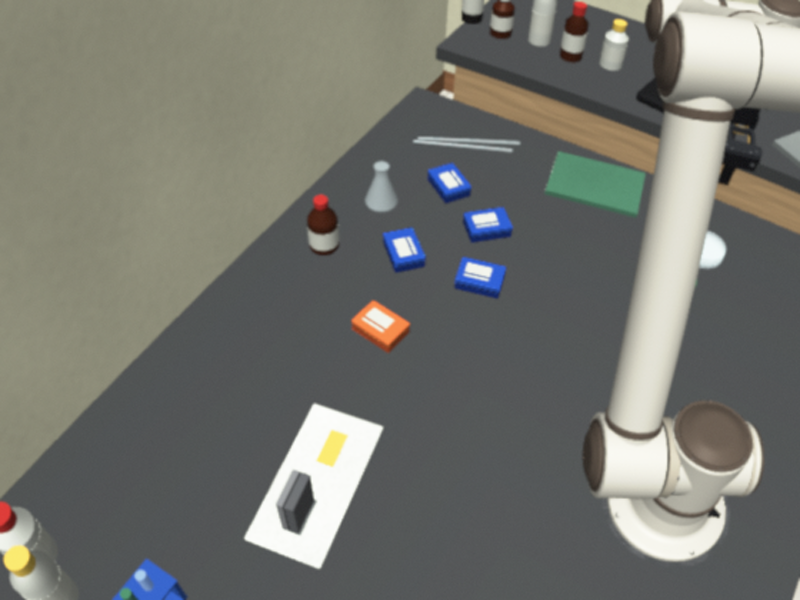

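```bash
cat >> h.py <<'E'
from scipy.optimize import minimize
def load(f): return dict(np.load(f+'.npz'))
def mask(s,lo,hi):
    return cv2.inRange(cv2.cvtColor(s["color"],cv2.COLOR_RGB2HSV),np.array(lo),np.array(hi))
def rect(s,m,z):
    p=np.argwhere(m>0)[:,::-1]; h=cv2.convexHull(p.astype(np.int32)).reshape(-1,2)
    w=unproj(s,h,z)[:,:2]; return cv2.minAreaRect(w.astype(np.float32))
def comp(m,px):
    n,l=cv2.connectedComponents(m); return np.uint8(l==l[int(px[1]),int(px[0])])*255
E
python3 - <<'E'
from h import *
t=load("pics/t0.png"); s=load("pics/s0.png")
B=lambda x:mask(x,(105,120,60),(130,255,255))
F=.7
for px in [(499,262),(535,365),(625,250),(620,325),(510,262)]:
    pass
for v in (t,s):
    m=cv2.morphologyEx(B(v),cv2.MORPH_CLOSE,np.ones((3,3)))
    n,l,st,c=cv2.connectedComponentsWithStats(m)
    for i in range(1,n):
        if st[i,4]>150:
            mm=np.uint8(l==i); print(c[i],st[i,4],rect(v,mm,20),np.hypot(*unproj(v,c[i],15)[0,:2]))
for n,v in(("t",t),("s",s)):
    print(n,"mark",rect(v,mask(v,(22,100,120),(35,255,255)),6))
    o=mask(v,(5,150,100),(18,255,255)); n,l,st,c=cv2.connectedComponentsWithStats(o); i=1+st[1:,4].argmax(); print("orange",rect(v,np.uint8(l==i),20))
w=comp(mask(t,(0,0,190),(180,60,255)),(.7*280,.7*350)); print("board",rect(t,w,6))
w=comp(mask(s,(0,0,190),(180,60,255)),(.7*350,.7*500)); print("board side",rect(s,w,6))
E
```

```text
[445.40183246 163.12827225] 764 ((680.2215576171875, -484.869384765625), (68.62496185302734, 99.28237915039062), 56.136653900146484) 837.5001131395161
[352.66089466 172.91197691] 693 ((659.1719970703125, -251.79568481445312), (65.87158203125, 96.27386474609375), 48.1801872253418) 708.2226357609205
[ 16.6023976 202.5974026] 1001 ((603.7279052734375, 563.873291015625), (72.26732635498047, 84.45443725585938), 1.6272962093353271) 828.5323962233139
[418.90297542 218.44631307] 773 ((546.4483032226562, -410.1705017089844), (93.66297149658203, 71.33740234375), 44.003849029541016) 682.7412987884004
[361.4106412  242.70122783] 733 ((490.978515625, -267.19683837890625), (92.04570007324219, 68.7441635131836), 14.360042572021484) 556.6218606323781
[313.86288416 127.96690307] 423 ((677.9912719726562, -484.1563720703125), (79.05670166015625, 117.20197296142578), 55.60348129272461) 834.1990720874595
[341.69979296 157.67908903] 483 ((543.6495361328125, -409.3522033691406), (99.99653625488281, 90.18195343017578), 44.08598709106445) 679.5804237197751
[282.35699797 175.05679513] 493 ((656.1588745117188,
[... 349 characters left out ...]
44391632080078), 89.62527465820312) 824.1885313720811
t mark ((527.8817138671875, 200.7061004638672), (30.069364547729492, 63.66468811035156), 11.188349723815918)
orange ((594.2237548828125, -57.48318862915039), (65.64157104492188, 92.51654052734375), 82.48493194580078)
s mark ((591.9365844726562, -383.54833984375), (2146.3154296875, 301.48175048828125), 83.5620346069336)
orange ((592.3766479492188, -57.1007080078125), (78.71278381347656, 99.92835235595703), 82.84976196289062)
board ((515.6350708007812, 264.1018981933594), (131.049560546875, 270.46490478515625), 10.851696014404297)
board side ((514.361572265625, 264.5730285644531), (131.3617706298828, 271.52557373046875), 10.948250770568848)
```

```bash
cat >> h.py <<'E'
def corners(x,y,yaw,dim=(90,64,30),z0=0):
    c=np.array([[i,j,k] for i in(-.5,.5) for j in(-.5,.5) for k in(0,1)])*dim
    a=np.radians(yaw);R=np.array([[np.cos(a),-np.sin(a),0],[np.sin(a),np.cos(a),0],[0,0,1]])
    return c@R.T+[x,y,z0]
def fit(views,p0,dim,z0):
    def cost(p):
        e=0
        for s,m in views:
            h=cv2.convexHull(proj(s,corners(*p,dim,z0)).astype(np.float32)).reshape(-1,2)
            g=np.zeros(m.shape,np.uint8); cv2.fillConvexPoly(g,np.int32(np.round(h*16)),255,cv2.LINE_AA,4)
            e+=np.abs(g.astype(float)-m).sum()/255
        return e
    r=minimize(cost,p0,method='Nelder-Mead',options=dict(initial_simplex=np.array(p0)+np.array([[0,0,0],[4,0,0],[0,4,0],[0,0,4]]),xatol=.05,fatol=.1))
    return r.x.round(2),r.fun
def blob(s,m):
    c=max(cv2.findContours(m,0,2)[0],key=cv2.contourArea) if m.any() else None
    g=np.zeros(m.shape,np.uint8); cv2.fillConvexPoly(g,cv2.convexHull(c),255); return g
E
python3 - <<'E'
from h import *
t=load("pics/t0.png"); s=load("pics/s0.png")
vs=[]
for v,px in((t,(361,242)),(s,(336,195))):
    m=cv2.inRange(cv2.cvtColor(v["color"],cv2.COLOR_RGB2HSV),np.array((100,90,40)),np.array((135,255,255)))
    k=np.zeros_like(m); cv2.circle(k,px,42 if v is t else 28,255,-1); vs.append((v,blob(v,m&k)))
for sel in(vs,vs[:1],vs[1:]): print(fit(sel,(490.5,-266.7,14.5),(90,64,30),0))
bs=[(v,blob(v,comp(mask(v,(0,0,190),(180,60,255)),p))) for v,p in((t,(196,245)),(s,(245,350)))]
for sel in(bs,bs[:1],bs[1:]): 
    p,f=fit(sel,(515,264,10.9),(130,270,6),0); a=np.radians(p[2]); print(p,f,p[0]+65*np.sin(a),p[1]-65*np.cos(a))
E
```

```text
(array([ 490.57, -268.2 ,   14.29]), np.float64(103.97254901960784))
(array([ 490.93, -267.74,   14.46]), np.float64(48.72156862745098))
(array([ 490.5, -269.9,   13.5]), np.float64(40.92549019607843))
[515.42 264.84  10.87] 227386.65098039218 527.6777822063407 201.00625676507823
[515.74 264.59  10.74] 118.61176470588235 527.8529166097487 200.72860907241937
[449.64 294.77  32.34] 226788.73725490196 484.4112510083065 239.85224236808878
```

Request:
move_arm(commands=[[[0.144, 0.134, 0, 0.003, 1], [0.144, 0.134, 0, 0, 1], [0.144, 0.134, 0, 0, 1], [0.144, 0.134, 0, 0, 1], [0.144, 0.134, 0, 0, 1]]], grip_force=3)

```text
clock: 0.52
tool_pos: [293.8, -471.3, 222.1]
orientation: [-0.124, 0.992, 0.0, -0.0]
ft_force: [0.6, -0.7, 0.8]
gripper_width: 87.2
finger_force: 0.0
```

Request:
move_arm(commands=[[[0.144, 0.134, 0, 0, 1], [0.144, 0.134, 0, 0, 1], [0.144, 0.134, 0, 0, 1], [0.144, 0.134, 0, 0, 1], [0.144, 0.134, 0, 0, 1]]])

```text
clock: 0.93
tool_pos: [438.0, -337.2, 222.3]
orientation: [-0.125, 0.992, 0.0, -0.0]
ft_force: [0.5, -0.3, -0.1]
gripper_width: 86.8
finger_force: 0.0
```

Request:
move_arm(commands=[[[0.144, 0.134, 0, 0, 1], [0.144, 0.134, 0, 0, 1], [0.144, 0.134, 0, 0, 1], [0, 0, 0, 0, 1], [0, 0, 0, 0, 1]]])

```text
clock: 1.35
tool_pos: [524.4, -256.8, 221.6]
orientation: [-0.126, 0.992, 0.0, -0.001]
ft_force: [-0.0, -0.1, -0.1]
gripper_width: 87.2
finger_force: 0.0
```

Request:
move_arm(commands=[[[-0.003, -0.01, -0.2, 0, 1], [0, 0, -0.2, 0, 1], [0, 0, -0.2, 0, 1], [0, 0, -0.2, 0, 1], [0, 0, -0.1, 0, 1]]])

```text
clock: 1.77
tool_pos: [518.4, -260.6, 37.8]
orientation: [-0.123, 0.992, 0.002, -0.004]
ft_force: [-0.2, 0.3, -0.3]
gripper_width: 86.9
finger_force: 0.0
```

Request:
move_arm(commands=[[[0, 0, -0.1, 0, 1], [0, 0, -0.05, 0, 1], [0, 0, 0, 0, 1], [0, 0, 0, 0, 1]]])

```text
clock: 2.1
tool_pos: [522.6, -261.3, 12.8]
orientation: [-0.124, 0.992, -0.0, -0.0]
ft_force: [-0.7, -0.6, -0.2]
gripper_width: 86.8
finger_force: 0.0
```

Request:
move_arm(commands=[[[0, 0.005, -0.045, 0, 1], [0, 0, 0, 0, 1], [0, 0, 0, 0, 1]]])

```text
clock: 2.35
tool_pos: [523.0, -259.6, 4.1]
orientation: [-0.125, 0.992, -0.0, 0.0]
ft_force: [0.1, -0.1, -0.2]
gripper_width: 86.9
finger_force: 0.0
```

```bash
python3 - <<'E'
from h import *
for n in("side","top"):
    s=snap(n,f"pics/{n}1.png"); c=(336,195) if n=="side" else (361,242)
    i=cv2.imread(f"pics/{n}1.png")[c[1]-75:c[1]+75,c[0]-75:c[0]+75]; globals()[n]=cv2.resize(i,(400,400),interpolation=cv2.INTER_CUBIC)
cv2.imwrite("pics/g1.png",np.hstack([side,top])); print(arm.get_obs()["tool_pos"])
E
```

```text
[ 523.33804498 -259.61179622    4.30098871]
```

View pics/g1.png

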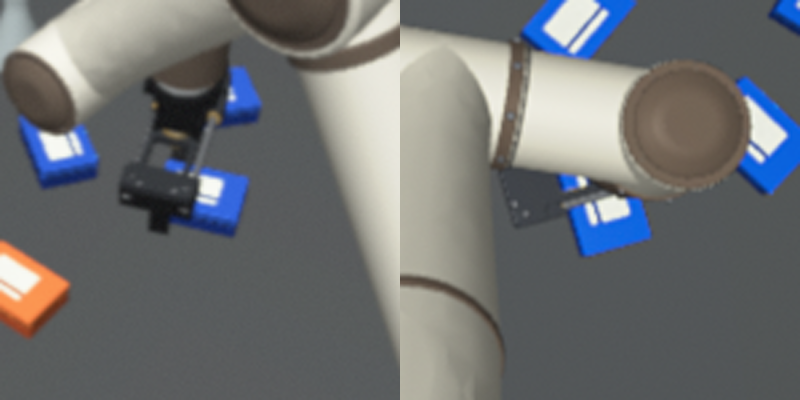

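Side crop: fingers straddle the box's far end (left finger at ~(160,215) in the crop, box at ~(205,195)); the neighbours are clear. Close lightly.

Request:
move_arm(commands=[[[0, 0, -0.008, 0, 0], [0, 0, 0, 0, 0], [0, 0, 0, 0, 0], [0, 0, 0, 0, 0], [0, 0, 0, 0, 0]]], grip_force=4)

```text
clock: 2.87
tool_pos: [522.9, -259.5, 2.0]
orientation: [-0.125, 0.992, -0.0, 0.0]
ft_force: [0.4, -0.3, -0.0]
gripper_width: 64.1
finger_force: 4.0
```

Request:
move_arm(commands=[[[0, 0, 0, 0, 0], [0, 0, 0, 0, 0]]])

```text
clock: 3.03
tool_pos: [523.0, -259.5, 2.0]
orientation: [-0.125, 0.992, -0.0, 0.0]
ft_force: [-0.7, 0.6, -0.3]
gripper_width: 63.8
finger_force: 4.0
```

Request:
move_arm(commands=[[[-0.021, -0.005, 0.057, 0, 0], [-0.03, -0.008, 0.054, 0, 0], [-0.038, -0.01, 0.05, 0, 0], [-0.045, -0.011, 0.043, 0, 0], [-0.051, -0.013, 0.035, 0, 0]]])

```text
clock: 3.45
tool_pos: [485.2, -269.2, 51.4]
orientation: [-0.125, 0.992, -0.0, 0.001]
ft_force: [0.2, 0.4, -1.5]
gripper_width: 64.1
finger_force: 4.0
```

Request:
move_arm(commands=[[[0, 0, 0, 0, 0]]])

```text
clock: 3.53
tool_pos: [484.0, -269.5, 51.8]
orientation: [-0.124, 0.992, -0.0, 0.001]
ft_force: [-0.8, 0.5, -1.3]
gripper_width: 64.0
finger_force: 4.0
```

```bash
python3 - <<'E'
from h import *
for n in("side","top"):
    s=snap(n,f"pics/{n}2.png"); c=(336,195) if n=="side" else (361,242)
    i=cv2.imread(f"pics/{n}2.png")[c[1]-65:c[1]+65,c[0]-65:c[0]+65]; globals()[n]=cv2.resize(i,(400,400),interpolation=cv2.INTER_CUBIC)
cv2.imwrite("pics/g2.png",np.hstack([side,top]))
E
```

```text
(no output)
```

View pics/g2.png

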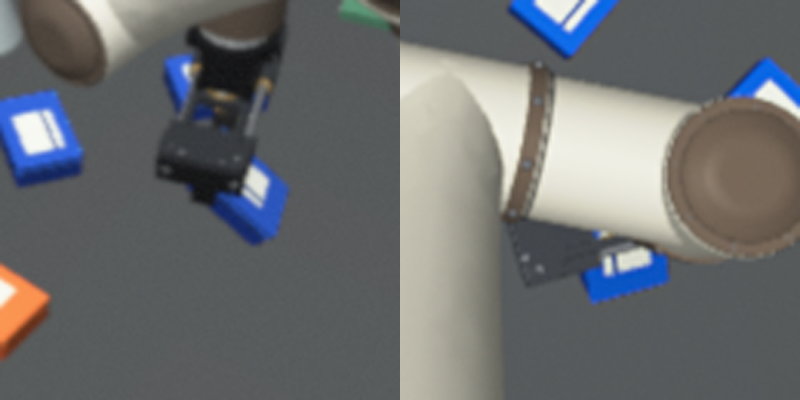

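Side crop: box tilted about 45° in the fingers, its low edge at ~(255,240) on or just above the bench. I'll continue the arc with a slight downward bias.

Request:
move_arm(commands=[[[-0.056, -0.014, 0.019, 0, 0], [-0.059, -0.015, 0.013, 0, 0], [-0.061, -0.016, 0.005, 0, 0], [-0.062, -0.016, -0.004, 0, 0], [-0.061, -0.015, -0.01, 0, 0]]])

```text
clock: 4.05
tool_pos: [424.5, -284.4, 54.3]
orientation: [-0.125, 0.992, 0.0, -0.0]
ft_force: [-0.2, 0.0, -2.1]
gripper_width: 63.9
finger_force: 4.0
```

Request:
move_arm(commands=[[[0, 0, 0, 0, 0], [0, 0, 0, 0, 0]]])

```text
clock: 4.22
tool_pos: [424.9, -284.4, 54.2]
orientation: [-0.124, 0.992, 0.0, -0.0]
ft_force: [0.4, 1.1, -0.7]
gripper_width: 63.8
finger_force: 4.0
```

```bash
python3 - <<'E'
from h import *
for n in("side","top"):
    s=snap(n,f"pics/{n}3.png"); c=(346,205) if n=="side" else (361,262)
    i=cv2.imread(f"pics/{n}3.png")[c[1]-65:c[1]+65,c[0]-65:c[0]+65]; globals()[n]=cv2.resize(i,(400,400),interpolation=cv2.INTER_CUBIC)
cv2.imwrite("pics/g3.png",np.hstack([side,top]))
E
```

```text
(no output)
```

View pics/g3.png

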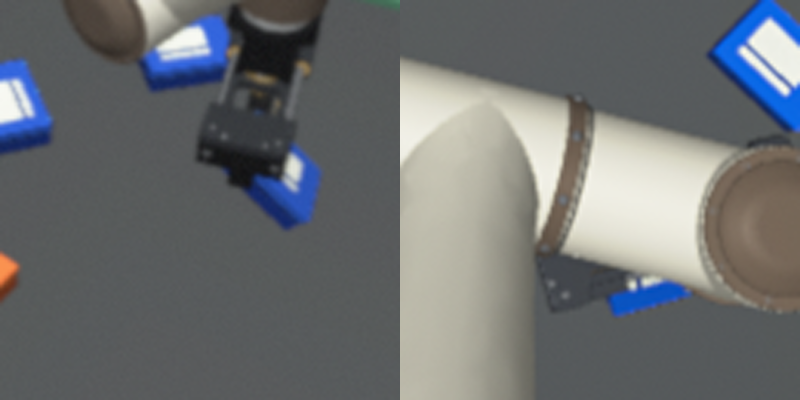

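Side crop: the box slid on the bench and is still tilted about 50° (low edge at ~(290,225)). I'll grip it firmly, carry it to the far side of the fixed board, and use the board's edge as a stop to finish the pivot.

Request:
move_arm(commands=[[[0, 0, 0, 0, 0], [0, 0, 0.1, 0, 0], [0, 0, 0.2, 0, 0], [0, 0, 0.15, 0, 0], [0.04, 0.09, 0.05, 0, 0]]], grip_force=15)

```text
clock: 4.73
tool_pos: [436.7, -268.4, 159.3]
orientation: [-0.124, 0.992, -0.003, 0.004]
ft_force: [0.8, -0.2, -0.7]
gripper_width: 63.8
finger_force: 15.0
```

Request:
move_arm(commands=[[[0.079, 0.17, 0, -0.0195, 0], [0.079, 0.17, 0, 0, 0], [0.079, 0.17, 0, 0, 0], [0.079, 0.17, 0, 0, 0], [0.079, 0.17, 0, 0, 0]]])

```text
clock: 5.15
tool_pos: [513.9, -94.1, 154.5]
orientation: [-0.095, 0.996, 0.0, 0.0]
ft_force: [0.4, -1.1, -2.0]
gripper_width: 63.7
finger_force: 15.0
```

Request:
move_arm(commands=[[[0.079, 0.17, 0, 0, 0], [0.079, 0.17, 0, 0, 0], [0.079, 0.17, 0, 0, 0], [0.079, 0.17, 0, 0, 0], [0.079, 0.17, 0, 0, 0]]])

```text
clock: 5.57
tool_pos: [592.8, 76.2, 154.2]
orientation: [-0.095, 0.995, 0.0, 0.0]
ft_force: [0.4, -0.8, -1.5]
gripper_width: 63.6
finger_force: 15.0
```

Request:
move_arm(commands=[[[0.079, 0.17, 0, 0, 0], [0.079, 0.17, 0, 0, 0], [0.079, 0.17, 0, 0, 0], [0.079, 0.17, 0, 0, 0], [0, 0, 0, 0, 0]]])

```text
clock: 5.98
tool_pos: [657.8, 216.5, 152.8]
orientation: [-0.097, 0.995, 0.001, 0.001]
ft_force: [0.3, -0.2, -1.4]
gripper_width: 64.0
finger_force: 15.0
```

```bash
python3 - <<'E'
from h import *
for n in("side","top"):
    s=snap(n,f"pics/{n}4.png"); p=proj(s,[[650,215,150]])[0].astype(int); c=np.clip(p,80,[480,340]); print(n,p,c)
    i=cv2.imread(f"pics/{n}4.png")[c[1]-80:c[1]+80,c[0]-80:c[0]+80]; globals()[n]=cv2.resize(i,(400,400),interpolation=cv2.INTER_CUBIC)
cv2.imwrite("pics/g4.png",np.hstack([side,top])); o=arm.get_obs();print(o["tool_pos"],o["orientation"],o["clock"])
E
```

```text
side [179 261] [179 261]
top [148 169] [148 169]
[655.17202255 211.68627732 152.86839606] [-9.55346332e-02  9.95425703e-01 -2.90440804e-04 -8.48239699e-04] 6.0833
```

View pics/g4.png

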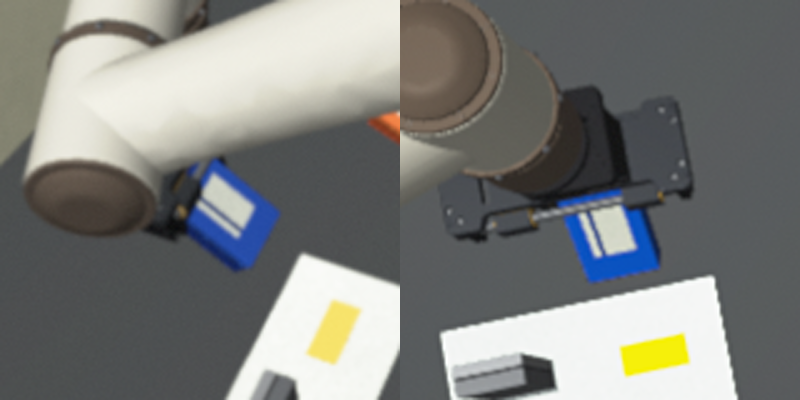

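```bash
python3 - <<'E'
from h import *
t=load("pics/top4.png"); s=load("pics/side4.png")
a=np.radians(10.9); ux=np.array([np.cos(a),np.sin(a),0]);uy=np.array([-np.sin(a),np.cos(a),0])
G=np.array([655,211.2,152.8+19])
for th in(30,40,45,50,55,60,70):
    q=np.radians(th); X=np.cos(q)*ux+[0,0,np.sin(q)]; Z=-np.sin(q)*ux+[0,0,np.cos(q)]
    P=[G-78.4*X+z*Z+y*uy for y in(-32,32) for z in(-21,9)]
    print(th,[((proj(v,P)-o)*2.5).round().astype(int).tolist() for v,o in((s,(99,181)),(t,(68,89)))],P[0][2].round(1))
E
```

```text
30 [[[276, 209], [288, 198], [246, 264], [258, 253]], [[263, 259], [259, 271], [192, 273], [186, 286]]] 114.4
40 [[[266, 211], [283, 203], [236, 265], [253, 258]], [[263, 249], [261, 266], [192, 263], [189, 281]]] 105.3
45 [[[261, 211], [279, 205], [231, 266], [250, 260]], [[262, 243], [261, 262], [192, 257], [190, 277]]] 101.5
50 [[[255, 211], [275, 207], [225, 265], [246, 262]], [[262, 237], [262, 258], [192, 251], [191, 273]]] 98.2
55 [[[249, 211], [271, 208], [219, 265], [241, 263]], [[261, 231], [262, 254], [192, 245], [191, 268]]] 95.5
60 [[[243, 210], [266, 209], [213, 264], [236, 264]], [[260, 224], [262, 249], [191, 238], [192, 263]]] 93.4
70 [[[230, 207], [256, 210], [200, 260], [226, 264]], [[258, 210], [261, 237], [189, 224], [192, 252]]] 90.9
```

Side and top crops: the low edge of the foot runs (278,210)–(243,270) in the side crop and (260,265)–(190,282) in the top crop. That puts the tilt at about 43° and the foot about 19 mm clear of the board edge. Lower to the bench.

Request:
move_arm(commands=[[[0, 0, -0.12, 0, 0], [0, 0, -0.15, 0, 0], [0, 0, -0.12, 0, 0], [0, 0, -0.07, 0, 0], [0, 0, -0.02, 0, 0]]])

```text
clock: 6.5
tool_pos: [652.8, 207.7, 54.8]
orientation: [-0.094, 0.996, -0.001, -0.003]
ft_force: [0.1, 0.0, -2.1]
gripper_width: 63.8
finger_force: 15.0
```

Request:
move_arm(commands=[[[0, 0, 0, 0, 0], [0, 0, -0.01, 0, 0], [0, 0, 0, 0, 0]]])

```text
clock: 6.75
tool_pos: [656.1, 209.9, 57.9]
orientation: [-0.094, 0.996, 0.0, 0.001]
ft_force: [-0.5, 0.9, -1.2]
gripper_width: 63.8
finger_force: 15.0
```

Request:
move_arm(commands=[[[0, 0, -0.01, 0, 0], [0, 0, 0, 0, 0]]])

```text
clock: 6.92
tool_pos: [655.6, 210.0, 55.3]
orientation: [-0.094, 0.996, 0.0, 0.001]
ft_force: [-0.9, -0.3, -2.4]
gripper_width: 63.6
finger_force: 15.0
```

Request:
move_arm(commands=[[[0, 0, -0.012, 0, 0], [0, 0, 0, 0, 0], [0, 0, 0, 0, 0]]])

```text
clock: 7.17
tool_pos: [656.0, 210.2, 52.8]
orientation: [-0.095, 0.996, 0.0, 0.001]
ft_force: [1.0, 0.5, 0.4]
gripper_width: 63.9
finger_force: 15.0
```

Request:
move_arm(commands=[[[0, 0, -0.01, 0, 0], [0, 0, 0, 0, 0], [0, 0, 0, 0, 0]]])

```text
clock: 7.42
tool_pos: [657.1, 210.5, 51.6]
orientation: [-0.095, 0.996, 0.0, 0.002]
ft_force: [2.7, 0.6, 6.0]
gripper_width: 63.7
finger_force: 15.0
```

Request:
move_arm(commands=[[[0, 0, 0.015, 0, 0], [-0.04, -0.008, 0, 0, 0], [-0.04, -0.008, 0, 0, 0], [0, 0, 0, 0, 0]]], grip_force=4)

```text
clock: 7.75
tool_pos: [638.4, 206.6, 53.7]
orientation: [-0.095, 0.996, 0.0, 0.0]
ft_force: [1.7, 1.0, 2.5]
gripper_width: 64.0
finger_force: 4.0
```

Request:
move_arm(commands=[[[-0.03, -0.006, 0.0, 0, 0], [-0.03, -0.006, 0.005, 0, 0], [-0.03, -0.006, 0.01, 0, 0], [0, 0, 0, 0, 0]]])

```text
clock: 8.08
tool_pos: [619.6, 202.9, 56.5]
orientation: [-0.094, 0.996, 0.0, -0.001]
ft_force: [0.8, 1.2, 3.1]
gripper_width: 64.1
finger_force: 4.0
```

```bash
cat >> h.py <<'E'
def look(k,X):
    r=[]
    for n in("side","top"):
        f=f"pics/{n}{k}.png"; s=snap(n,f); c=np.clip(proj(s,[X])[0].astype(int),60,[500,360]); print(n,c-60)
        i=cv2.imread(f)[c[1]-60:c[1]+60,c[0]-60:c[0]+60]; r.append(cv2.resize(i,(400,400),interpolation=cv2.INTER_CUBIC))
    cv2.imwrite(f"pics/g{k}.png",np.hstack(r)); o=arm.get_obs();print(o["tool_pos"],o["ft_force"],o["clock"])
E
python3 -c "
from h import *
look(5,[605,205,45])"
```

```text
side [143 231]
top [104 137]
[620.38032812 203.02703203  56.026983  ] [1.0917352  2.18558555 2.85597046] 8.1833
```

View pics/g5.png

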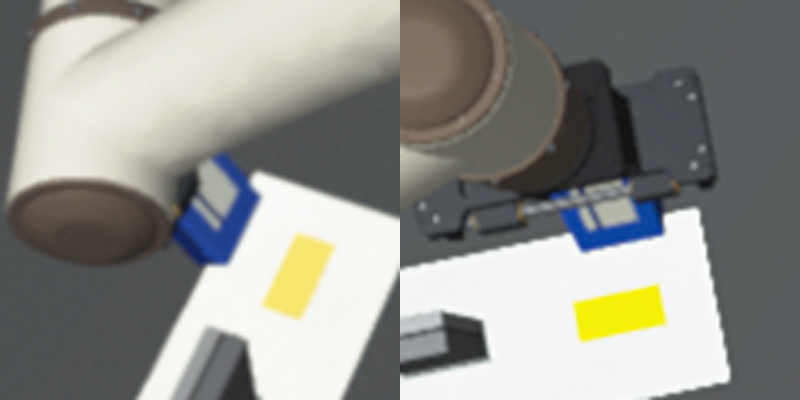

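Side crop: the box foot (~(215,262)–(262,200)) is against the board's edge and the box has tilted up to about 55°, so the stop works. Continue.

Request:
move_arm(commands=[[[-0.03, -0.006, 0.015, 0, 0], [-0.03, -0.006, 0.01, 0, 0], [-0.03, -0.006, 0.008, 0, 0], [-0.03, -0.006, 0.004, 0, 0], [0, 0, 0, 0, 0]]])

```text
clock: 8.6
tool_pos: [594.8, 197.3, 62.7]
orientation: [-0.094, 0.996, -0.001, -0.002]
ft_force: [0.1, 0.1, -1.4]
gripper_width: 63.5
finger_force: 4.0
```

Request:
move_arm(commands=[[[-0.03, -0.006, 0.004, 0, 0], [-0.03, -0.006, 0.0, 0, 0], [0, 0, 0, 0, 0]]])

```text
clock: 8.85
tool_pos: [583.3, 195.2, 63.6]
orientation: [-0.094, 0.996, -0.0, -0.001]
ft_force: [0.0, -0.7, -1.9]
gripper_width: 64.0
finger_force: 4.0
```

```bash
python3 -c "
from h import *
look(6,[590,205,45])"
```

```text
side [148 234]
top [104 143]
[584.84149557 195.68949987  64.01450483] [ 0.21487656  0.33679057 -1.16445463] 8.95
```

View pics/g6.png

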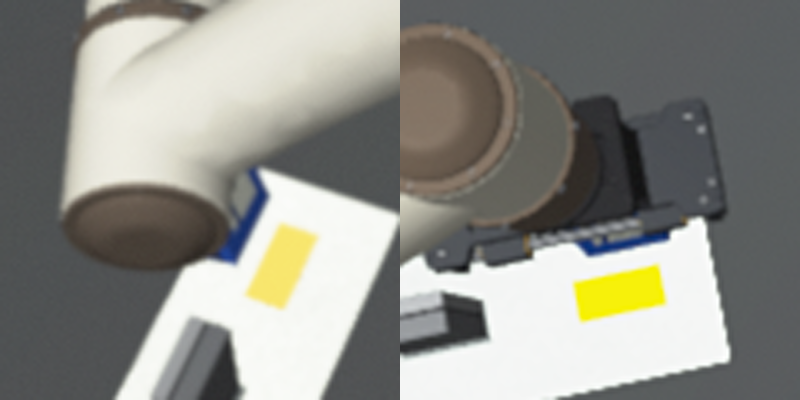

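```bash
cat >> h.py <<'E'
def tilt(k,G,os,ot,ths,L=78.4):
    t=load(f"pics/top{k}.png"); s=load(f"pics/side{k}.png")
    a=np.radians(10.9); ux=np.array([np.cos(a),np.sin(a),0]);uy=np.array([-np.sin(a),np.cos(a),0])
    for th in ths:
        q=np.radians(th); X=np.cos(q)*ux+[0,0,np.sin(q)]; Z=-np.sin(q)*ux+[0,0,np.cos(q)]
        P=[np.array(G)+[0,0,19]-L*X+z*Z+y*uy for y in(-32,32) for z in(-21,9)]
        print(th,[((proj(v,P)-o)*400/120).round().astype(int).tolist() for v,o in((s,os),(t,ot))],[p[2].round(1) for p in P[:2]])
E
python3 -c "
from h import *
tilt(6,[584.8,195.6,63.9],(148,234),(104,143),(60,65,70,75,80,85,90))"
```

```text
60 [[[262, 198], [293, 198], [227, 269], [258, 270]], [[274, 234], [277, 266], [188, 252], [190, 284]]] [np.float64(4.5), np.float64(19.5)]
65 [[[254, 196], [286, 199], [218, 267], [251, 270]], [[273, 225], [276, 259], [187, 243], [189, 277]]] [np.float64(3.0), np.float64(15.6)]
70 [[[245, 194], [279, 198], [209, 264], [244, 270]], [[271, 216], [275, 251], [186, 234], [189, 269]]] [np.float64(2.0), np.float64(12.3)]
75 [[[237, 191], [272, 198], [201, 261], [236, 269]], [[269, 206], [275, 243], [184, 224], [189, 261]]] [np.float64(1.7), np.float64(9.5)]
80 [[[228, 188], [264, 197], [192, 258], [228, 267]], [[268, 197], [274, 235], [182, 215], [188, 253]]] [np.float64(2.0), np.float64(7.3)]
85 [[[219, 184], [256, 195], [183, 254], [220, 266]], [[266, 188], [272, 227], [180, 206], [187, 244]]] [np.float64(3.0), np.float64(5.6)]
90 [[[211, 180], [247, 193], [174, 250], [212, 263]], [[263, 179], [271, 218], [178, 196], [185, 236]]] [np.float64(4.5), np.float64(4.5)]
```

Fit: top (268,235),(190,255) and side (268,195),(237,262) give a tilt of about 78°. Lift onto the board, press lightly and drag towards the mark to square it.

Request:
move_arm(commands=[[[0, 0, 0.06, 0, 0], [-0.062, 0.029, 0, 0, 0], [-0.061, 0.029, 0, 0, 0], [0, 0, -0.03, 0, 0], [0, 0, 0, 0, 0]]])

```text
clock: 9.37
tool_pos: [559.2, 207.4, 69.0]
orientation: [-0.095, 0.996, -0.0, -0.001]
ft_force: [-0.8, -0.1, -1.5]
gripper_width: 64.2
finger_force: 4.0
```

Request:
move_arm(commands=[[[0, 0, -0.016, 0, 0], [0, 0, 0, 0, 0], [0, 0, 0, 0, 0]]])

```text
clock: 9.62
tool_pos: [560.8, 207.2, 66.5]
orientation: [-0.094, 0.996, -0.0, -0.0]
ft_force: [0.3, -0.7, -1.3]
gripper_width: 64.1
finger_force: 4.0
```

Request:
move_arm(commands=[[[0, 0, -0.01, 0, 0], [0, 0, 0, 0, 0], [0, 0, 0, 0, 0]]])

```text
clock: 9.87
tool_pos: [560.7, 207.3, 64.8]
orientation: [-0.094, 0.996, -0.0, -0.0]
ft_force: [0.7, -0.8, -1.4]
gripper_width: 64.3
finger_force: 4.0
```

Request:
move_arm(commands=[[[0, 0, -0.008, 0, 0], [0, 0, 0, 0, 0], [0, 0, 0, 0, 0]]])

```text
clock: 10.12
tool_pos: [560.7, 207.4, 63.3]
orientation: [-0.094, 0.996, -0.0, -0.0]
ft_force: [0.7, -0.7, -0.7]
gripper_width: 63.9
finger_force: 4.0
```

Request:
move_arm(commands=[[[-0.025, -0.005, -0.008, 0, 0], [-0.025, -0.005, -0.004, 0, 0], [0, 0, 0, 0, 0]]])

```text
clock: 10.37
tool_pos: [549.6, 205.4, 61.2]
orientation: [-0.094, 0.996, 0.0, -0.0]
ft_force: [-0.2, -0.4, 0.9]
gripper_width: 63.8
finger_force: 4.0
```

Request:
move_arm(commands=[[[-0.025, -0.005, 0, 0, 0], [-0.025, -0.005, 0, 0, 0], [0, 0, 0, 0, 0]]])

```text
clock: 10.62
tool_pos: [539.3, 203.1, 60.8]
orientation: [-0.094, 0.996, -0.0, -0.001]
ft_force: [-1.6, 0.1, -0.7]
gripper_width: 64.1
finger_force: 4.0
```

```bash
python3 -c "
from h import *
look(7,[545,205,45])
G=arm.get_obs()['tool_pos']; print(G)
for k in('side','top'): print(proj(load(f'pics/{k}7.png'),[[545,205,45]])[0].astype(int)-60)
"
```

```text
side [163 243]
top [103 162]
[539.84551865 203.1227619   60.82231087] [-0.13750721 -0.36247137  0.57249146] 10.7167
[539.84551865 203.1227619   60.82231087]
[163 243]
[103 162]
```

View pics/g7.png

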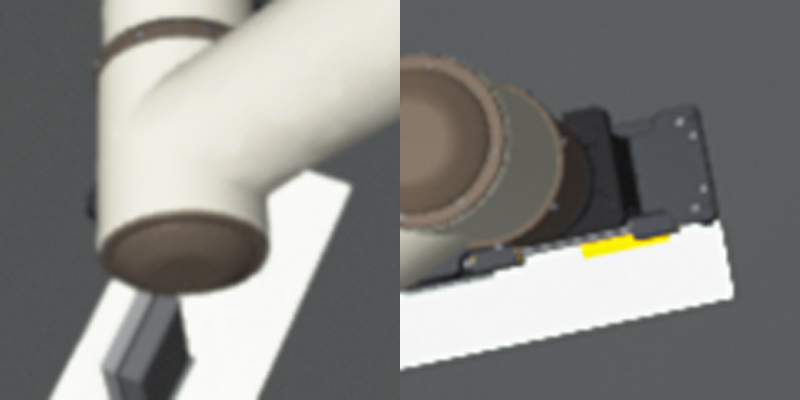

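The top crop shows the blue foot hidden under the gripper, with the mark's strip visible at (585–665, 245), so the box is nearly upright. I'll drag to the mark, press, and release.

Request:
move_arm(commands=[[[-0.03, -0.006, -0.004, 0, 0], [-0.03, -0.006, 0, 0, 0], [-0.029, -0.006, 0, 0, 0], [0, 0, -0.012, 0, 0], [0, 0, 0, 0, 0]]])

```text
clock: 11.13
tool_pos: [522.9, 200.1, 58.4]
orientation: [-0.095, 0.996, 0.0, 0.001]
ft_force: [-0.5, 0.9, 4.7]
gripper_width: 64.0
finger_force: 4.0
```

Request:
move_arm(commands=[[[0, 0, -0.01, 0, 0], [0, 0, 0, 0, 0], [0, 0, 0, 0, 0]]])

```text
clock: 11.38
tool_pos: [523.6, 200.3, 56.4]
orientation: [-0.095, 0.996, 0.0, 0.001]
ft_force: [0.3, -0.4, 5.0]
gripper_width: 64.2
finger_force: 4.0
```

Request:
move_arm(commands=[[[0, 0, 0.005, 0, 0.85], [0, 0, 0, 0, 1], [0, 0, 0, 0, 1], [0, 0, 0, 0, 1], [0, 0, 0, 0, 1]]])

```text
clock: 11.8
tool_pos: [522.5, 199.6, 56.3]
orientation: [-0.094, 0.996, -0.0, -0.001]
ft_force: [0.3, 0.7, -0.0]
gripper_width: 84.9
finger_force: 0.0
```

Request:
move_arm(commands=[[[0, 0, 0.05, 0, 1], [0, 0, 0.15, 0, 1], [0, 0, 0.2, 0, 1], [0, 0, 0.2, 0, 1], [0, 0, 0.2, 0, 1]]])

```text
clock: 12.22
tool_pos: [522.5, 199.5, 219.3]
orientation: [-0.094, 0.996, -0.0, 0.0]
ft_force: [0.9, 1.4, 0.6]
gripper_width: 86.9
finger_force: 0.0
```

Request:
move_arm(commands=[[[0, -0.2, 0, 0, 1], [0, -0.2, 0, 0, 1], [0, -0.2, 0, 0, 1], [0, -0.2, 0, 0, 1], [0, -0.2, 0, 0, 1]]])

```text
clock: 12.63
tool_pos: [522.4, -1.8, 217.8]
orientation: [-0.095, 0.996, 0.0, 0.001]
ft_force: [0.9, 0.8, 0.1]
gripper_width: 86.8
finger_force: 0.0
```

Request:
move_arm(commands=[[[0, 0, 0, 0, 1]]])

```text
clock: 12.72
tool_pos: [521.8, -5.4, 217.7]
orientation: [-0.091, 0.996, -0.0, -0.0]
ft_force: [0.6, 0.7, 0.5]
gripper_width: 87.2
finger_force: 0.0
```

```bash
python3 - <<'E'
from h import *
print(arm.get_obs()["clock"],arm.get_obs()["tool_pos"])
vs=[];r=[]
for n in("top","side"):
    s=snap(n,f"pics/{n}8.png"); p=proj(s,[[527,201,50]])[0].astype(int)
    c=np.clip(p,60,[500,360]); r.append(cv2.resize(cv2.imread(f"pics/{n}8.png")[c[1]-60:c[1]+60,c[0]-60:c[0]+60],(400,400),interpolation=cv2.INTER_CUBIC))
    m=cv2.inRange(cv2.cvtColor(s["color"],cv2.COLOR_RGB2HSV),np.array((100,90,30)),np.array((135,255,255)))
    k=np.zeros_like(m); cv2.circle(k,[int(v) for v in p],45,255,-1); m&=k; print(n,(m>0).sum()); 
    if m.any(): vs.append((s,blob(s,m)))
cv2.imwrite("pics/g8.png",np.hstack(r))
for sel in(vs,vs[:1],vs[1:]): print(fit(sel,(527,201,10.9),(30,64,90),6))
E
```

```text
12.7167 [521.80312074  -5.37341355 217.65828493]
top 0
side 553
(array([537.26, 201.27,  21.09]), np.float64(150.66666666666666))
(array([537.26, 201.27,  21.09]), np.float64(150.66666666666666))
(array([527. , 201. ,  10.9]), np.float64(0.0))
```

View pics/g8.png

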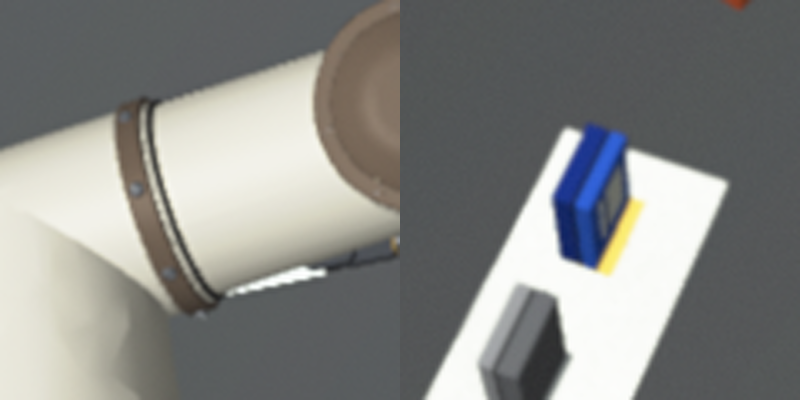

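The side crop shows the blue box standing upright by itself, roughly square, but 8–10 mm too far towards the far side: the yellow strip shows at ~(620,240), in front of the box. I'll clear the arm from the top view and measure.

Request:
move_arm(commands=[[[0, -0.2, 0, 0, 1], [0, -0.2, 0, 0, 1], [0, -0.2, 0, 0, 1], [0, -0.2, 0, 0, 1], [0, -0.2, 0, 0, 1]]])

```text
clock: 13.23
tool_pos: [523.3, -200.4, 217.3]
orientation: [-0.096, 0.995, -0.0, 0.0]
ft_force: [0.7, -0.4, 1.0]
gripper_width: 86.6
finger_force: 0.0
```

```bash
cat > m.py <<'E'
from h import *
import sys
def run(k,p0=(535,202,11)):
    vs=[]
    for n in("top","side"):
        s=snap(n,f"pics/{n}{k}.png"); p=proj(s,[[530,201,50]])[0].astype(int)
        for lo in((100,90,30),):
            m=cv2.inRange(cv2.cvtColor(s["color"],cv2.COLOR_RGB2HSV),np.array(lo),np.array((135,255,255)))
            q=np.zeros_like(m); cv2.circle(q,[int(v) for v in p],45,255,-1); m&=q; print(n,(m>0).sum(),cv2.boundingRect(m))
            vs.append((s,blob(s,m)))
    for sel in(vs,vs[:1],vs[1:]):
        x,f=fit(sel,p0,(30,64,90),6); a=np.radians(10.85); d=x[:2]-[527.7,200.8]
        print(x,f,"off ux,uy",(d@[np.cos(a),np.sin(a)]).round(1),(d@[-np.sin(a),np.cos(a)]).round(1))
run(sys.argv[1]); print(arm.get_obs()["tool_pos"],arm.get_obs()["clock"])
E
python3 m.py 9
```

```text
top 440 (145, 216, 36, 19)
side 541 (216, 281, 22, 43)
[536.91 202.15  17.74] 344.01176470588234 off ux,uy 9.3 -0.4
[537.28 206.39   1.31] 141.42745098039217 off ux,uy 10.5 3.7
[537.27 201.32  20.68] 150.26666666666668 off ux,uy 9.5 -1.3
[ 523.03221881 -203.35200663  216.7067492 ] 13.3333
```

```bash
sed -i 's|m=cv2.inRange.*|i=s["color"].astype(int); m=np.uint8((i[...,2]-i[...,0]>25))*255|' m.py; python3 m.py 10
python3 - <<'E'
from h import *
s=load("pics/top9.png"); print(s["color"][205:240:3,160].tolist()); print(s["color"][225,140:190:4].tolist())
E
```

```text
top 478 (145, 215, 36, 20)
side 609 (215, 281, 23, 44)
[536.85 203.08  14.28] 250.67058823529413 off ux,uy 9.4 0.5
[537.04 204.41   5.83] 107.75686274509803 off ux,uy 9.9 1.8
[537.54 201.94  17.49] 113.69803921568628 off ux,uy 9.9 -0.7
[ 523.07745095 -200.04596007  216.65915132] 13.4333
[[111, 115, 114], [245, 246, 245], [244, 245, 244], [244, 246, 245], [227, 232, 236], [46, 87, 190], [48, 87, 186], [45, 124, 240], [49, 127, 241], [85, 89, 93], [237, 217, 41], [247, 241, 6]]
[[244, 245, 245], [249, 249, 246], [52, 94, 196], [48, 82, 166], [47, 72, 140], [47, 97, 195], [44, 117, 232], [45, 126, 239], [47, 130, 242], [16, 42, 87], [91, 80, 62], [244, 245, 246], [244, 246, 245]]
```

```bash
cat >> h.py <<'E'
def blob(s,m):
    g=np.zeros(m.shape,np.uint8); cv2.fillConvexPoly(g,cv2.convexHull(cv2.findNonZero(cv2.morphologyEx(m,cv2.MORPH_OPEN,np.ones((2,2))))),255); return g
E
python3 m.py 11
python3 - <<'E'
from h import *
for n in("top","side"):
    s=load(f"pics/{n}11.png"); i=s["color"].astype(int); p=proj(s,[[530,201,50]])[0].astype(int)
    m=np.uint8(i[...,2]-i[...,0]>25)*255;q=np.zeros_like(m);cv2.circle(q,[int(v) for v in p],45,255,-1);g=blob(s,m&q)
    ap=cv2.approxPolyDP(cv2.findContours(g,0,2)[0][0],2,True).reshape(-1,2).tolist()
    print(n,(g>0).sum(),ap); print(cv2.convexHull(proj(s,corners(537,203,11,(30,64,90),6)).astype(np.float32)).reshape(-1,2).round(1).tolist())
E
```

```text
top 477 (145, 215, 36, 20)
side 611 (215, 281, 23, 44)
[534.24 202.84  14.68] 260.8705882352941 off ux,uy 6.8 0.8
[534.53 204.19   5.22] 113.52156862745097 off ux,uy 7.3 2.0
[534.04 202.86  18.45] 118.4078431372549 off ux,uy 6.6 0.8
[ 523.21220138 -198.72303204  216.84355566] 13.5333
top 532 [[181, 226], [173, 217], [146, 222], [147, 233], [152, 235], [179, 231]]
[[182.5, 230.0], [156.60000610351562, 235.5], [146.5, 233.10000610351562], [144.1999969482422, 220.1999969482422], [172.1999969482422, 214.1999969482422], [180.1999969482422, 218.10000610351562]]
side 718 [[232, 282], [225, 283], [216, 302], [219, 321], [226, 325], [230, 323], [238, 296], [238, 285]]
[[238.8000030517578, 303.3999938964844], [228.3000030517578, 325.29998779296875], [216.8000030517578, 321.20001220703125], [213.60000610351562, 302.1000061035156], [225.10000610351562, 279.70001220703125], [237.0, 283.70001220703125]]
```

```bash
cat > m.py <<'E'
from h import *
from scipy.optimize import least_squares
import sys
A=np.linspace(0,2*np.pi,48,endpoint=False); U=np.c_[np.cos(A),np.sin(A)]
def sup(P): return (P@U.T).max(0)
def run(k,dim=(30,64,90),shoot=True,col='b',at=(530,201,50)):
    vs=[]
    for n in("top","side"):
        s=snap(n,f"pics/{n}{k}.png") if shoot else load(f"pics/{n}{k}.png"); p=proj(s,[at])[0].astype(int)
        i=cv2.resize(s["color"],None,fx=4,fy=4,interpolation=cv2.INTER_LINEAR).astype(int)
        m=np.uint8(i[...,2]-i[...,0]>45)*255 if col=='b' else np.uint8(i.max(2)<175)*255
        q=np.zeros_like(m); cv2.circle(q,[int(v)*4 for v in p],150,255,-1); m&=q
        nl,l,st,_=cv2.connectedComponentsWithStats(m); m=l==1+st[1:,4].argmax()
        vs.append((s,sup((np.argwhere(m)[:,::-1]-1.5)/4)))
    for sel in(vs,vs[:1],vs[1:]):
        f=lambda x:np.concatenate([sup(proj(s,corners(*x[:3],dim,6)))-x[3]-g for s,g in sel])
        r=least_squares(f,(at[0],at[1],11,0),loss='soft_l1',x_scale=(1,1,1,.3)); x=r.x; a=np.radians(10.85); d=x[:2]-[527.7,200.8]
        print(x.round(2),"rms",np.sqrt(np.mean(r.fun**2)).round(2),"off ux,uy",(d@[np.cos(a),np.sin(a)]).round(1),(d@[-np.sin(a),np.cos(a)]).round(1))
if __name__=="__main__":
    run(sys.argv[1],shoot=len(sys.argv)<3)
E
python3 m.py 11 x
```

```text
[537.31 204.04  11.88   1.44] rms 0.92 off ux,uy 10.1 1.4
[537.23 205.9   11.71   1.56] rms 0.39 off ux,uy 10.3 3.2
[537.29 201.01  11.2    1.18] rms 0.75 off ux,uy 9.5 -1.6
```

Request:
move_arm(commands=[[[0.014, 0.2, 0, 0, 1], [0.014, 0.2, 0, 0, 1], [0.014, 0.2, 0, 0, 1], [0.014, 0.2, 0, 0, 1], [0.014, 0.2, 0, 0, 1]]])

```text
clock: 13.95
tool_pos: [536.4, 3.6, 217.3]
orientation: [-0.096, 0.995, 0.0, 0.0]
ft_force: [1.2, 0.2, 0.4]
gripper_width: 86.8
finger_force: 0.0
```

Request:
move_arm(commands=[[[0, 0.2, 0, 0, 1], [0, 0.2, 0, 0, 1], [0, 0.2, 0, 0, 1], [0, 0.2, 0, 0, 1], [0, 0.2, 0, 0, 1]]])

```text
clock: 14.37
tool_pos: [535.4, 203.9, 217.3]
orientation: [-0.096, 0.995, 0.0, 0.0]
ft_force: [1.3, -0.3, 0.3]
gripper_width: 87.0
finger_force: 0.0
```

Request:
move_arm(commands=[[[0, 0, 0, 0, 1], [0, 0, 0, 0, 1], [0, 0, 0, 0, 1]]])

```text
clock: 14.62
tool_pos: [535.9, 201.1, 216.8]
orientation: [-0.096, 0.995, -0.0, -0.0]
ft_force: [-0.2, 0.6, 0.6]
gripper_width: 87.0
finger_force: 0.0
```

Request:
move_arm(commands=[[[0.008, 0.008, 0, 0, 1], [0, 0, -0.15, 0, 1], [0, 0, -0.15, 0, 1], [0, 0, -0.15, 0, 1], [0, 0, -0.15, 0, 1]]])

```text
clock: 15.03
tool_pos: [538.7, 200.3, 96.3]
orientation: [-0.093, 0.996, 0.0, 0.001]
ft_force: [0.9, 0.4, -0.5]
gripper_width: 86.7
finger_force: 0.0
```

Request:
move_arm(commands=[[[0, 0, -0.1, 0, 1], [0, 0, -0.06, 0, 1], [0, 0, -0.03, 0, 1], [0, 0, 0, 0, 1], [0, 0, 0, 0, 1]]])

```text
clock: 15.45
tool_pos: [539.1, 201.1, 59.4]
orientation: [-0.094, 0.996, 0.0, 0.0]
ft_force: [0.4, 0.2, -0.1]
gripper_width: 86.9
finger_force: 0.0
```

Request:
move_arm(commands=[[[0, 0.005, -0.02, 0, 1], [0, 0, 0, 0, 1], [0, 0, 0, 0, 0.6], [0, 0, 0, 0, 0.6], [0, 0, 0, 0, 0.6]]], grip_force=6)

```text
clock: 15.87
tool_pos: [538.7, 202.6, 55.2]
orientation: [-0.094, 0.996, 0.0, 0.0]
ft_force: [0.7, 0.3, -1.7]
gripper_width: 74.5
finger_force: 0.0
```

Request:
move_arm(commands=[[[0, 0, 0, 0, 0], [0, 0, 0, 0, 0], [0, 0, 0, 0, 0]]], grip_force=15)

```text
clock: 16.12
tool_pos: [538.5, 202.6, 55.0]
orientation: [-0.094, 0.996, 0.0, 0.0]
ft_force: [-0.3, 0.0, 0.7]
gripper_width: 63.9
finger_force: 15.0
```

Request:
move_arm(commands=[[[0, 0, 0.02, 0, 0], [-0.025, -0.004, 0, 0, 0], [-0.025, -0.004, 0, 0, 0], [0, 0, 0, 0, 0], [0, 0, 0, 0, 0]]])

```text
clock: 16.53
tool_pos: [527.9, 200.6, 58.6]
orientation: [-0.094, 0.996, -0.0, -0.0]
ft_force: [-0.1, 0.0, -1.1]
gripper_width: 63.5
finger_force: 15.0
```

Request:
move_arm(commands=[[[0, 0, -0.01, 0, 0], [0, 0, -0.01, 0, 0], [0, 0, 0, 0, 0], [0, 0, 0, 0, 0]]])

```text
clock: 16.87
tool_pos: [528.7, 201.0, 54.9]
orientation: [-0.094, 0.996, 0.0, 0.0]
ft_force: [-1.2, -0.2, 0.2]
gripper_width: 63.9
finger_force: 15.0
```

Press a touch, release, retreat, measure.

Request:
move_arm(commands=[[[0, 0, -0.004, 0, 0], [0, 0, 0, 0, 0], [0, 0, 0, 0, 1], [0, 0, 0, 0, 1], [0, 0, 0, 0, 1]]], grip_force=4)

```text
clock: 17.28
tool_pos: [528.3, 200.7, 53.6]
orientation: [-0.094, 0.996, -0.0, -0.0]
ft_force: [0.1, 0.1, 0.0]
gripper_width: 76.5
finger_force: 0.0
```

Request:
move_arm(commands=[[[0, 0, 0, 0, 1], [0, 0, 0.05, 0, 1], [0, 0, 0.15, 0, 1], [0, 0, 0.2, 0, 1], [0, 0, 0.2, 0, 1]]])

```text
clock: 17.7
tool_pos: [527.9, 200.3, 175.2]
orientation: [-0.094, 0.996, -0.001, -0.001]
ft_force: [0.7, 1.0, -0.3]
gripper_width: 87.1
finger_force: 0.0
```

Request:
move_arm(commands=[[[0, 0, 0.2, 0, 1], [0, -0.2, 0, 0, 1], [0, -0.2, 0, 0, 1], [0, -0.2, 0, 0, 1], [0, -0.2, 0, 0, 1]]])

```text
clock: 18.12
tool_pos: [528.1, 39.5, 215.2]
orientation: [-0.095, 0.995, 0.0, 0.001]
ft_force: [1.6, 0.5, -0.5]
gripper_width: 86.9
finger_force: 0.0
```

Request:
move_arm(commands=[[[0, -0.2, 0, 0, 1], [0, -0.2, 0, 0, 1], [0, -0.2, 0, 0, 1], [0, -0.2, 0, 0, 1], [0, -0.2, 0, 0, 1]]])

```text
clock: 18.53
tool_pos: [528.1, -161.1, 215.0]
orientation: [-0.094, 0.996, -0.0, 0.001]
ft_force: [0.9, 0.6, -0.6]
gripper_width: 87.0
finger_force: 0.0
```

```bash
python3 m.py 12; python3 - <<'E'
from h import *
from m import run
print("grey now/before"); a=np.radians(10.85); g=(527.7-130*np.sin(a),200.8+130*np.cos(a),50); print(g)
run(12,shoot=False,col='g',at=g)
for n,q in (("top","t0.png"),("side","s0.png")):
    import shutil; shutil.copy(f"pics/{q}.npz",f"pics/{n}00.png.npz")
run("00",shoot=False,col='g',at=g)
for f in("t0.png","top12.png"):
    v=load("pics/"+f); y=mask(v,(22,100,120),(35,255,255)); print(f,"yellow px",(y>0).sum(),rect(v,y,6) if y.any() else "")
    o=mask(v,(5,150,100),(18,255,255)); n,l,st,c=cv2.connectedComponentsWithStats(o); i=1+st[1:,4].argmax(); print("orange",rect(v,np.uint8(l==i),20))
print(arm.get_obs()["tool_pos"],arm.get_obs()["clock"])
E
```

```text
[527.61 201.78  11.94   1.41] rms 0.95 off ux,uy 0.1 1.0
[527.55 203.8   11.78   1.48] rms 0.37 off ux,uy 0.4 3.0
[527.57 198.52  11.27   1.23] rms 0.74 off ux,uy -0.6 -2.2
grey now/before
(np.float64(503.22900143972004), np.float64(328.47603623806145), 50)
[498.49 340.54  40.65  -4.94] rms 10.61 off ux,uy -2.4 142.7
[519.   342.14  64.09 -14.3 ] rms 5.63 off ux,uy 18.1 140.5
[501.59 329.45   9.35   1.21] rms 0.4 off ux,uy -1.4 131.3
[498.32 341.93  36.43  -5.35] rms 10.63 off ux,uy -2.3 144.1
[519.   342.14  64.09 -14.3 ] rms 5.63 off ux,uy 18.1 140.5
[502.01 329.25   9.98   1.06] rms 0.36 off ux,uy -1.0 131.0
t0.png yellow px 321 ((527.8817138671875, 200.7061004638672), (30.069364547729492, 63.66468811035156), 11.188349723815918)
orange ((594.2237548828125, -57.48318862915039), (65.64157104492188, 92.51654052734375), 82.48493194580078)
top12.png yellow px 16 ((533.4283447265625, 171.11915588378906), (25.718908309936523, 3.3348937034606934), 11.53934097290039)
orange ((849.941650390625, -183.04562377929688), (2.618133783340454, 0.0), 178.14405822753906)
[ 527.81065542 -163.80050712  214.45288209] 18.6333
```

```bash
sed "s/i\[...,2\]-i\[...,0\]>45/(i[...,0]<150)/" m.py > m2.py; python3 m2.py 12 x; sed "s/i\[...,2\]-i\[...,0\]>45/(i[...,2]-i[...,0]>12)/" m.py > m3.py; python3 m3.py 12 x
python3 - <<'E'
from h import *
s=load("pics/top12.png")["color"]
for r in (221,225,229,233): print(r,[tuple(int(c) for c in p) for p in s[r,174:190]])
S=load("pics/top12.png"); a=np.radians(10.85);u=np.array([np.cos(a),np.sin(a)]);v=np.array([-np.sin(a),np.cos(a)])
for z in(6,96): print(z,[proj(S,[[*(np.array([527.7,200.8])+x*u-32*v),z]])[0].round(1).tolist() for x in(-15,15)])
print("mark end",[proj(S,[[*(np.array([527.7,200.8])+x*u-33*v),6]])[0].round(1).tolist() for x in(-16,16)])
E
```

```text
[552.88 192.87 -34.01 -13.99] rms 5.18 off ux,uy 23.2 -12.5
[560.95 191.46 -17.4  -13.02] rms 4.18 off ux,uy 30.9 -15.4
[546.29 192.45 -38.3  -14.58] rms 4.3 off ux,uy 16.7 -11.7
[527.27 201.26  11.53   0.55] rms 0.93 off ux,uy -0.3 0.5
[526.97 203.65  12.21   0.85] rms 0.39 off ux,uy -0.2 2.9
[5.2780e+02 1.9815e+02 1.0760e+01 3.2000e-01] rms 0.42 off ux,uy -0.4 -2.6
221 [(44, 52, 76), (83, 90, 102), (145, 154, 158), (204, 215, 215), (235, 240, 237), (247, 248, 240), (248, 248, 235), (246, 246, 235), (246, 246, 244), (247, 248, 248), (246, 249, 247), (208, 213, 205), (118, 111, 101), (98, 85, 72), (133, 127, 114), (186, 183, 168)]
225 [(19, 43, 96), (15, 29, 62), (12, 28, 62), (9, 28, 63), (12, 29, 65), (4, 24, 63), (71, 64, 57), (210, 183, 68), (249, 246, 196), (246, 247, 247), (244, 246, 246), (245, 246, 246), (246, 248, 247), (217, 222, 215), (110, 103, 95), (139, 134, 121)]
229 [(38, 109, 226), (17, 60, 134), (19, 43, 90), (17, 42, 88), (17, 42, 85), (17, 37, 77), (33, 40, 70), (121, 109, 62), (236, 219, 84), (248, 247, 211), (244, 246, 248), (245, 246, 246), (246, 247, 246), (248, 249, 248), (235, 239, 236), (137, 136, 130)]
233 [(21, 47, 98), (17, 44, 93), (12, 42, 92), (11, 41, 92), (11, 39, 91), (15, 40, 89), (28, 45, 89), (50, 59, 90), (138, 131, 85), (236, 226, 128), (247, 246, 227), (245, 246, 247), (244, 246, 245), (244, 245, 244), (244, 245, 245), (245, 246, 246)]
6 [[183.3, 233.8], [181.1, 221.9]]
96 [[175.5, 231.3], [173.1, 218.3]]
mark end [[183.8, 234.2], [181.4, 221.4]]
```

```bash
python3 -c "
from bench import arm
print(arm.finish_job())"
```

```text
the job is handed in; nothing more can be done
None
```

The blue box is standing by itself on the yellow mark and the job is handed in at about 19 s. It is squared to within about 1° of the board and centred to about 1–2 mm. The grey box measured unmoved. The orange box was hidden by the arm in the last picture; it was only passed over at height.

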